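Set the edge-bander trim and hold its dead-man plunger

TASK

Set up the edge bander for a run: turn the black knurled knob on the trim unit until its pointer lines up with the red rider on the scale (not the yellow one), and let go of the knob. Then press the green dead-man plunger down with the fingers until its pointer stands inside the green zone and finish while still holding it there; never push it on into the red zone at the bottom, and leave the loose things on the bench where they lie.

Things in the scene. Friction and masses are not known exactly. Their poses are not given: they have to be found in the camera images.
- trim_unit: trim unit fixed to the bench: dark base plate 136 x 136 x 10 mm; near (-x) half: aluminium block (top 36 mm up) with white scale; far (+x) half: blue gearbox 58 x 80 mm (x, y), top 66 mm up, with the knob on it. Only the knob stands higher. Origin: centre of the underside; x away from the robot at yaw 0 (yaw within 0.35 rad), y left along the scale, z up.
- trim_knob (a joint): angle (rad) of the black knurled knob (34 mm diameter, 72 to 102 mm above the bench, upright axis at the unit's x = +30, y = 0 mm), positive anticlockwise seen from above, stops at +-3.4. It drives the pointer: 1 rad anticlockwise moves it 10 mm toward the unit's +y. Light friction (0.03 N m); it stays where it is left.
- knob_grip (a point): centre of the knob, on its axis, 15 mm under its top face and 87 mm above the bench; axes turn with the knob
- pointer_tip (a point): tip of the black needle (2.4 mm wide) that slides along the white scale in y of the trim unit, driven by the knob; 42 mm above the bench; points to -x toward the riders
- red_rider: red rider, 14 x 10 x 12 mm with a red nose 2.4 mm wide toward +x, fixed on the near rail of the scale. It is the mark: the nose lies on y = 0 of its own frame, whose axes are parallel to the trim unit's. Origin: centre of its underside, 36.5 mm above the bench; the pointer tip passes 18 mm beyond it (+x).
- yellow_rider: the same rider in yellow, at the other side of the scale: not the mark for this run
- dead_man_unit: dead-man unit fixed to the bench: dark base plate 100 x 136 x 10 mm, yellow round housing (52 mm diameter, top 66 mm up) with the plunger in it; 55 mm to the +y side of its axis an upright plate 36 mm wide (y), 114 mm high, whose -x face shows white, green, white and red (bottom) zones. Origin: underside, below the plunger's axis; z up; yaw within 0.4 rad.
- plunger (a joint): downward travel (m) of the plunger: 0 released, 0.024 at the stop. Spring: 3 N to start, plus 0.4 N per mm (8 N at 12.5 mm, 12.6 N at the stop); it springs back when let go. The plunger's black pointer stands in the green zone at travel 0.009 to 0.016 and in the red from 0.0205 on.
- plunger_top (a point): centre of the top of the green mushroom head (46 mm diameter, 17 mm thick, flat top of 32 mm diameter), 118 mm above the bench when released; moves down with the plunger
- slat_2: loose curved wooden slat 58 x 270 x 11 mm lying behind the units, not to be moved; origin under its centre
- bearing: loose steel bearing 39 mm diameter, 12 mm high, not to be moved; origin under its centre
- block_1: loose brown wooden block 34 x 60 x 24 mm, not to be moved; origin under its centre
- spanner: loose spanner 23 x 161 x 9 mm lying in front of the units, not to be moved; origin under its centre
Not all that is in view belongs to the job. What is shaped like the dead_man_unit but turquoise is not meant.

How it is judged (in metres and radians):
On the way, in this order (a step that is already met when the one before it is completed fails the run):
1. the trim pointer stands at the red rider, the knob is let go and the plunger is still up (y of pointer_tip in the frame of red_rider between -0.0025 and 0.0025 m and value of joint plunger below 0.003 m and contact force between the fingers and trim_unit below 0.3 N), for 0.3 s.
2. the plunger is held in the green zone by the fingers (y of pointer_tip in the frame of red_rider between -0.0025 and 0.0025 m and value of joint plunger between 0.009 and 0.016 m and contact force between the fingers and dead_man_unit above 3 N), for 0.5 s.
At the end, for the whole second after the job is handed in: the trim pointer is within 2.5 mm of the red rider's nose (along the scale) and the fingers hold the dead-man plunger still with more than 3 N at a travel of 9 to 16 mm (green zone) (all of step 2 and velocity of joint plunger between -0.01 and 0.01 m/s); the arm keeps its last pose, push and grip.
It fails at once if the plunger was pushed into the red zone (travel over 20.5 mm) (value of joint plunger above 0.0205 m).
It fails at once if a loose thing on the bench was moved by more than 30 mm (distance of any of slat_2, bearing, block_1, spanner from where it was at the start of the episode above 0.03 m).
It also fails if it takes over 64 s, if anything falls off the work surface, if the arm or the gripper's body presses on something with over 40 N, if the wrist force passes 120 N, or if a joint passes its speed limit or range.

ROBOT

A 6-joint arm with a two-finger parallel gripper is mounted at the origin on a cart in front of the work surface, level with it; the furniture and walls round the work are solid. World frame = base frame: x ahead of the robot, y to its left, z up, the work surface at z = 0. Lengths are in m, angles in degrees, forces in N, time in s.
With the tool pointing down it reaches from about 0.25 to 0.725 m from the base axis. Payload 9.7 kg.
Tool frame: the origin (TCP) lies between the finger pads; the fingertips stand 17 mm ahead of it and the grasp point (between the pads) lies 2 mm behind it; z points along the fingers, y is the direction in which the jaws open and shut (so a half turn about z gives the same grasp; the last joint's range is limited). The gripper opens to 85 mm and grips with 20 to 120 N. Pads are 22 mm wide; open, the fingers measure 114 mm over their backs; the gripper's body (76 mm by 85 mm) begins 54 mm behind the grasp point. The pads swing forward as they close: fully open they stand 13 mm farther back than shut.
Start: joints at [0, 4.979, 10.078, 95.1, 0, 90], TCP at [0.55, -0, 0.248] pointing down, gripper open.
Joint ranges: [-179.16, 179.16], [-48.56, 103.87], [-65.8, 70.77], [-126.05, 130.52], [-82.76, 87.17], [-180, 180]. Speed limits (degrees/s): [127.2, 127.2, 147.25, 180, 180, 180].

INTERFACE

Orientations are given as [roll, pitch, yaw] about the fixed x, y, z axes, in that order (R = Rz(yaw) Ry(pitch) Rx(roll)).
In Python, from workcell import monitor, cams, order gives the robot as it stands. The module is installed in compiled form; this text tells all that it offers.
- The arm moves only by the shell command python3 -m handwheel 'ROWS' [OPENING] [FORCE]. ROWS is JSON, a list of rows, each a list of 6 numbers: the shift along the tool's x, y, z in m, then the turn, a rotation vector about the tool's x, y, z in degrees. In form: [[tx, ty, tz, wx, wy, wz], ...]. A call has exactly 8 rows; each row shifts and turns the commanded pose from where the row before left it, along the tool's axes as they then stand; what a row does not reach is not made up. A row lasts 1/12 s, in which the tool goes at most 41.7 mm and 7.16 degrees, less where a joint would pass 70% of its speed; a pose out of reach is approached as far as the arm can. A call is refused whole if a number of a shift passes 0.0417 or a number of a turn 7.16, either way. A call with a gripper value outside its range is refused whole. OPENING is the opening, from -1 (shut) to 1 (fully open), set as the call begins (- or left out, the last holds). The fingers move at their own pace and stop on an object; FORCE is the grip in N (left out, the last holds). Time passes only in rows, so rows that do not move let the fingers close, or fill a call up. It gives the time, the measured TCP pose, the force and the opening at its end, in the units of the state.
- monitor.get_obs(): the state, without advancing time (a new reading comes with each control period).
- cams.camera(name): name is "scene" or "side" or "wrist"; returns a dict with "img" (400x640x3 uint8, red, green, blue), "depth" (400x640 float32, m along the optical axis (not along the pixel's ray), 0 where there is no reading), "fx", "fy", "cx", "cy" (pixels), "rvec" (rotation vector, rad) and "tvec" (3), from world to camera coordinates, as OpenCV has them; the wrist camera has in their place "tool_from_camera" (4x4, takes a point from camera to tool coordinates, whose origin is the TCP and whose axes are the flange's). Camera axes: x right, y down, z forward; pixel columns grow to the right and rows downward; lengths in m; the calibration is good to about 2 mm. A picture is of the moment at which its call begins: read the wrist's pose just before it.
- order.job_done(): hands the job in, once; it reports no verdict.
The state is a dict: "time": time; "q": joint angles; "qd": joint speeds; "joint_efforts": joint torques, N m; "ee_pos": TCP position; "tcp_rot": TCP orientation; "wrist_force": force on the tool from outside, world axes, zero at the start; "torque": the same for the moment, N m; "opening": finger opening in m.
Only numpy, scipy, OpenCV 4.12 (cv2) and the standard library are available. Lean on these libraries where they do the work, as an engineer would, in place of code of your own. Each camera call takes 0.05 s, during which the arm holds its last target. There are 200 camera calls.

## Working session

There is one attempt and no reset: what is moved stays moved. The work goes in short steps, Python scripts to look and compute and a shell command to move; the robot and the scene stay as the last step left them, time stands still between calls to the robot, and variables do not carry over. Pictures are saved under pics/ and viewed, about 8 in all and at most 12, crops included, and the job is handed in when it is done.

```bash
mkdir -p pics; cat > h.py <<'E'
import numpy as np, cv2
from workcell import monitor, cams, order
from scipy.spatial.transform import Rotation as R
def grab(name):
    o=monitor.get_obs(); c=cams.camera(name)
    if name=="wrist":
        T=np.eye(4);T[:3,:3]=R.from_euler('xyz',o['tcp_rot'],degrees=True).as_matrix();T[:3,3]=o['ee_pos']
        M=T@c['tool_from_camera']
    else:
        A=np.eye(4);A[:3,:3]=cv2.Rodrigues(np.array(c['rvec'],float))[0];A[:3,3]=np.array(c['tvec']).ravel();M=np.linalg.inv(A)
    c['M']=M; return c
def world(c):
    v,u=np.mgrid[0:400,0:640];d=c['depth']
    P=np.stack([(u-c['cx'])/c['fx']*d,(v-c['cy'])/c['fy']*d,d],-1)
    return P@c['M'][:3,:3].T+c['M'][:3,3]
def ray(c,u,v,z):
    d=c['M'][:3,:3]@np.array([(u-c['cx'])/c['fx'],(v-c['cy'])/c['fy'],1]);o=c['M'][:3,3]
    return o+d*(z-o[2])/d[2]
def save(c,n): cv2.imwrite('pics/'+n,cv2.cvtColor(c['img'],cv2.COLOR_RGB2BGR))
E
python3 - <<'E'
from h import *
import pickle
print(monitor.get_obs())
for n in("scene","side","wrist"):
    c=grab(n);save(c,n+'0.png');pickle.dump(c,open(n+'.pkl','wb'));print(n,c['M'][:3,3],c['M'][:3,2],c['fx'])
E
```

```text
{'time': 0.0, 'q': array([8.50726330e-04, 5.01174652e+00, 1.00347411e+01, 9.50993528e+01,
       1.38382430e-03, 8.99991580e+01]), 'qd': array([ 0.04505985,  0.04134772,  0.01222092, -0.02438319, -0.02112152,
        0.01392516]), 'joint_efforts': array([ 7.68234549e-04, -5.20392072e+01,  4.64802504e+01,  1.63646933e-02,
        2.23589603e-05, -6.77332673e-05]), 'ee_pos': array([5.49797319e-01, 1.46361909e-05, 2.47579421e-01]), 'tcp_rot': array([-1.79923642e+02, -1.38494524e-03,  9.00016909e+01]), 'wrist_force': array([-0.18467405,  1.06985079,  0.22490036]), 'torque': array([-0.02589483,  0.01058243, -0.03166923]), 'opening': 0.08541724846422769}
scene [0.22677671 0.52988397 0.66279526] [ 0.35728017 -0.68001675 -0.64025628] 363.52582783404574
side [-0.09606035 -1.01538353  0.70978841] [ 0.49537534  0.73536482 -0.46243038] 444.74091430956844
wrist [0.5499515  0.0817635  0.37382547] [-0.00166235 -0.3182115  -0.94801829] 327.1279673785608
```

View pics/scene0.png

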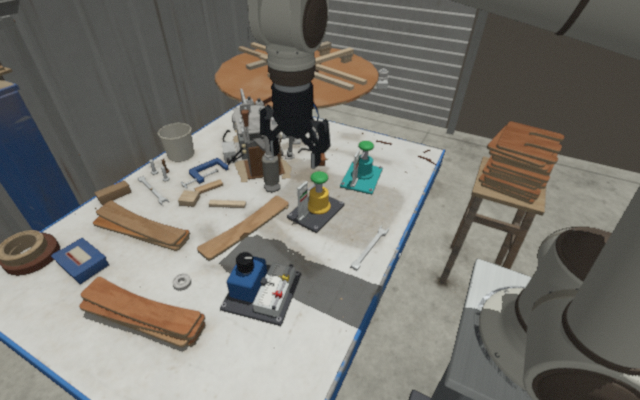

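View pics/wrist0.png

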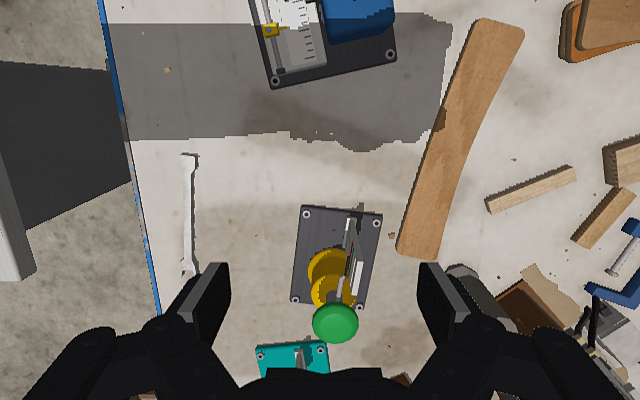

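View pics/side0.png

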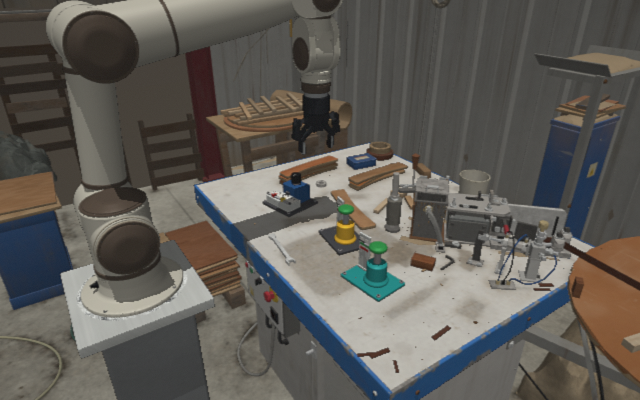

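The scene view shows the trim unit at about (262,285) with its knob at (245,258). The yellow dead-man unit is at (318,205), with its green head at (320,178). The turquoise decoy is at (362,172). The wrist view shows the dead-man head at (335,322), and the side view agrees.

```bash
python3 - <<'E'
from h import *
import pickle
def show(n,c,m,P):
    m=m&(c['depth']>0)
    if m.sum()<3: print(n,'none');return
    Q=P[m];print(n,m.sum(),np.median(Q,0).round(4),Q.min(0).round(3),Q.max(0).round(3))
for n in("scene","wrist","side"):
    c=pickle.load(open(n+'.pkl','rb'));P=world(c);hsv=cv2.cvtColor(c['img'],cv2.COLOR_RGB2HSV);H,S,V=hsv[...,0].astype(int),hsv[...,1],hsv[...,2]
    on=(P[...,0]>.3)&(P[...,0]<.8)&(abs(P[...,1])<.5)
    if n=="wrist": on&=c['depth']>.15
    g=on&(H>50)&(H<72)&(S>120)&(P[...,2]>.1)&(P[...,2]<.13)
    k,l=cv2.connectedComponents(g.astype(np.uint8))
    for i in range(1,k):
        if (l==i).sum()>15: show(n+' green',c,l==i,P)
        if (l==i).sum()>15: show(n+' greentop',c,(l==i)&(P[...,2]>.114),P)
    show(n+' blue box',c,on&(H>100)&(H<120)&(S>150)&(P[...,2]>.055)&(P[...,2]<.075)&(P[...,1]>0),P)
    show(n+' knob',c,on&(V<60)&(P[...,2]>.095)&(P[...,2]<.107)&(P[...,1]>0.05),P)
    show(n+' red',c,on&((H<6)|(H>174))&(S>150)&(P[...,2]>.03)&(P[...,2]<.06)&(P[...,1]>0),P)
    show(n+' yel',c,on&(H>20)&(H<32)&(S>150)&(P[...,2]>.03)&(P[...,2]<.06)&(P[...,1]>0.05),P)
    show(n+' housing',c,on&(H>18)&(H<32)&(S>150)&(P[...,2]>.062)&(P[...,2]<.07),P)
    pl=on&(S<90)&(V<110)&(P[...,2]>.007)&(P[...,2]<.014)
    for nm,lo,hi in(("trim",.08,.4),("dm",-.13,.05)):
        m=pl&(P[...,1]>lo)&(P[...,1]<hi)
        if m.sum()>20: print(n,nm,cv2.minAreaRect(P[m][:,:2].astype(np.float32)))
E
```

```text
scene green 91 [ 0.5061 -0.3218  0.1162] [ 0.49  -0.343  0.106] [ 0.527 -0.311  0.121]
scene greentop 62 [ 0.5081 -0.3252  0.1176] [ 0.492 -0.343  0.114] [ 0.527 -0.313  0.121]
scene green 142 [ 0.555  -0.1256  0.1168] [ 0.538 -0.147  0.105] [ 0.576 -0.112  0.121]
scene greentop 104 [ 0.5574 -0.1292  0.1176] [ 0.539 -0.147  0.114] [ 0.576 -0.115  0.121]
scene blue box 584 [0.5587 0.1861 0.066 ] [0.538 0.13  0.055] [0.597 0.211 0.069]
scene knob 159 [0.5727 0.1724 0.1021] [0.556 0.154 0.095] [0.588 0.185 0.105]
scene red 16 [0.4902 0.1773 0.0467] [0.484 0.176 0.041] [0.495 0.179 0.05 ]
scene yel 12 [0.4983 0.136  0.0474] [0.494 0.132 0.044] [0.504 0.138 0.05 ]
scene housing 102 [ 0.5515 -0.1229  0.0657] [ 0.535 -0.15   0.062] [ 0.578 -0.109  0.069]
scene trim ((0.6304010152816772, 0.21123063564300537), (0.32980918884277344, 0.27187761664390564), 6.332917213439941)
scene dm ((0.600786030292511, -0.054087281227111816), (0.23467309772968292, 0.09393888711929321), 33.455604553222656)
wrist green 1496 [ 0.5603 -0.1285  0.1168] [ 0.538 -0.155  0.106] [ 0.582 -0.111  0.12 ]
wrist greentop 12
[... 865 characters left out ...]
132 [ 0.5081 -0.3384  0.1175] [ 0.49  -0.357  0.114] [ 0.531 -0.318  0.122]
side blue box 137 [0.5593 0.1502 0.0665] [0.539 0.122 0.056] [0.603 0.194 0.074]
side knob 41 [0.5714 0.1605 0.1027] [0.556 0.148 0.095] [0.589 0.179 0.106]
side red 5 [0.4916 0.1727 0.0469] [0.485 0.169 0.045] [0.497 0.176 0.05 ]
side yel 7 [0.4992 0.1294 0.0451] [0.496 0.126 0.043] [0.505 0.133 0.051]
side housing 88 [ 0.553  -0.1443  0.0664] [ 0.536 -0.16   0.062] [ 0.586 -0.118  0.07 ]
side trim ((0.6336070895195007, 0.20081833004951477), (0.33343201875686646, 0.2346809208393097), 0.7700695991516113)
side dm ((0.6541035175323486, -0.07089747488498688), (0.2963940501213074, 0.10037348419427872), 7.476511478424072)
```

```bash
python3 -m handwheel '[[0.024,0,0,0,0,0],[0.024,0,0,0,0,0],[0.024,0.0,0,0,0,0],[0.024,0.0,0,0,0,0],[0.024,0,0,0,0,0],[0.024,0,0,0,0,0],[0.021,0,0,0,0,0],[0,0,0,0,0,0]]' 1; python3 - <<'E'
from h import *
import pickle
c=grab('wrist');pickle.dump(c,open('w1.pkl','wb'));save(c,'wrist1.png')
E
```

```text
time: 0.82
ee_pos: [0.5497, 0.1681, 0.2476]
tcp_rot: [-179.9, -0.0, 90.2]
wrist_force: [0.1, -0.1, 1.2]
opening: 0.0853
```

View pics/wrist1.png

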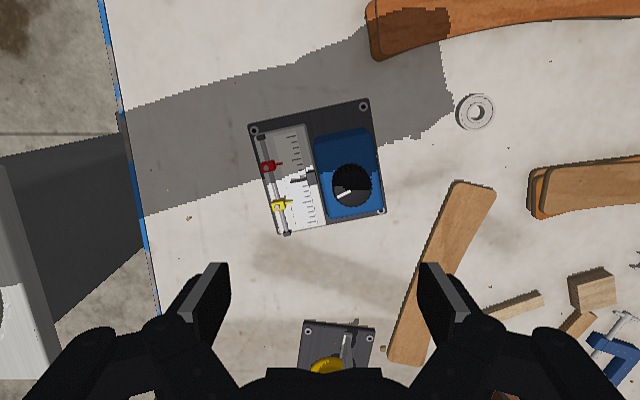

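The wrist view shows the red rider at (267,166), the yellow rider at (281,205), the pointer near (300,177) and the knob at (352,186). I'll zoom in to read the nose and the needle.

```bash
python3 - <<'E'
from h import *
import pickle
c=pickle.load(open('w1.pkl','rb'))
x=c['img'][90:245,235:395];cv2.imwrite('pics/crop1.png',cv2.cvtColor(cv2.resize(x,None,fx=3.75,fy=3.75,interpolation=cv2.INTER_CUBIC),cv2.COLOR_RGB2BGR))
for p in[(253,131),(363,104),(287,233),(380,211)]: print(ray(c,*p,.010).round(4))
P=world(c);hsv=cv2.cvtColor(c['img'],cv2.COLOR_RGB2HSV);V=hsv[...,2];S=hsv[...,1];H=hsv[...,0]
m=(P[...,2]>.097)&(P[...,2]<.108)&(P[...,1]>.1)&(c['depth']>.2)&(P[...,0]<.65)
Q=P[m];print('knob',len(Q),cv2.minEnclosingCircle(Q[:,:2].astype(np.float32)),Q[:,2].mean())
b=(H>100)&(H<120)&(S>150)&(P[...,2]>.06)&(P[...,2]<.07)
print('box',cv2.minAreaRect(P[b][:,:2].astype(np.float32)))
E
```

```text
[0.4719 0.2062 0.01  ]
[0.5914 0.2349 0.01  ]
[0.5051 0.084  0.01  ]
[0.6165 0.1128 0.01  ]
knob 1187 ((0.57417893409729, 0.1683662086725235), 0.017826002091169357) 0.10223448072196517
box ((0.5739688277244568, 0.16874229907989502), (0.057374563068151474, 0.07879495620727539), 12.217890739440918)
```

View pics/crop1.png

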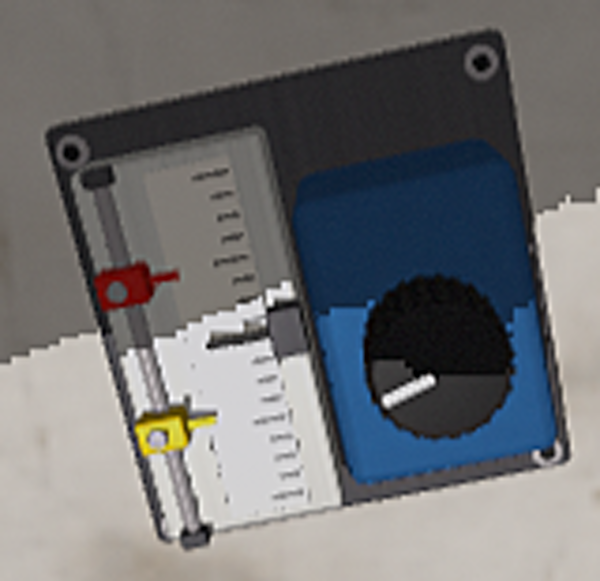

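```bash
python3 - <<'E'
from h import *
import pickle
c=pickle.load(open('w1.pkl','rb'))
f=lambda u,v,z:ray(c,u/3.75+235-.37,v/3.75+90-.37,z)
n=f(178,275,.042);n0=f(150,281,.042);t=f(210,341,.042);t0=f(268,330,.042);y=f(215,419,.042)
kn=np.array([.5742,.1684,0])
for d in(12.2,13.5,14.5):
    U=R.from_euler('z',-d,degrees=True).as_matrix();print(d,[(U@(p-kn)).round(4)[:2] for p in(n,n0,t,t0,y)])
E
```

```text
12.2 [array([-0.0641,  0.0232]), array([-0.0721,  0.0232]), array([-0.06  ,  0.0031]), array([-0.0434,  0.0028]), array([-0.0642, -0.0196])]
13.5 [array([-0.0636,  0.0247]), array([-0.0716,  0.0248]), array([-0.06  ,  0.0045]), array([-0.0434,  0.0038]), array([-0.0646, -0.0182])]
14.5 [array([-0.0631,  0.0258]), array([-0.0711,  0.0261]), array([-0.0599,  0.0055]), array([-0.0433,  0.0045]), array([-0.0649, -0.017 ])]
```

```bash
python3 -m handwheel '[[0,0.0125,0.01,0,0,0],[0,0.012,0.025,0,0,0],[0,0,0.03,0,0,0],[0,0,0.03,0,0,0],[0,0,0.03,0,0,0],[0,0,0.02,0,0,0],[0,0,0.012,0,0,0],[0,0,0,0,0,0]]' 1 20;  python3 -c "
from h import *
print(monitor.get_obs()['q'])"
```

```text
time: 1.53
ee_pos: [0.5732, 0.1639, 0.0884]
tcp_rot: [-179.8, 0.1, 90.0]
wrist_force: [-0.0, 0.8, -0.4]
opening: 0.0854
[ 1.59566698e+01  1.13716595e+01 -4.68621938e-01  7.84142107e+01
 -8.75955639e-03  1.05997722e+02]
```

```bash
python3 -m handwheel '[[0.0045,0.001,-0.002,0,0,0],[0,0,0,0,0,0],[0,0,0,0,0,0],[0,0,0,0,0,0],[0,0,0,0,0,0],[0,0,0,0,0,0],[0,0,0,0,0,0],[0,0,0,0,0,0]]' -1 20; python3 -m handwheel '[[0,0,0,0,0,0],[0,0,0,0,0,0],[0,0,0,0,0,0],[0,0,0,0,0,0],[0,0,0,0,0,-3],[0,0,0,0,0,-4],[0,0,0,0,0,-4],[0,0,0,0,0,0]]'
```

```text
time: 2.2
ee_pos: [0.5746, 0.1698, 0.0949]
tcp_rot: [-180.0, -0.0, 90.0]
wrist_force: [-9.1, 0.4, 9.7]
opening: 0.0333
time: 2.87
ee_pos: [0.5742, 0.1698, 0.0949]
tcp_rot: [-179.9, -0.1, 101.3]
wrist_force: [-11.0, -0.3, 10.6]
opening: 0.0333
```

```bash
python3 -m handwheel '[[0,-0.001,-0.001,0,0,-6],[0,0,0,0,0,-6],[0,0,0,0,0,-6],[0,0,0,0,0,-6],[0,0,0,0,0,-6],[0,0,0,0,0,-6],[0,0,0,0,0,-6],[0,0,0,0,0,-3]]';python3 -m handwheel '[[0,0,0,0,0,-6],[0,0,0,0,0,-6],[0,0,0,0,0,-6],[0,0,0,0,0,-6],[0,0,0,0,0,-6],[0,0,0,0,0,-6],[0,0,0,0,0,0],[0,0,0,0,0,0]]'
python3 - <<'E'
from h import *
import pickle
print(monitor.get_obs()['q'])
c=grab('scene');pickle.dump(c,open('s2.pkl','wb'))
x=c['img'][225:325,210:310];cv2.imwrite('pics/crop2.png',cv2.cvtColor(cv2.resize(x,None,fx=6,fy=6,interpolation=cv2.INTER_CUBIC),cv2.COLOR_RGB2BGR))
E
```

```text
time: 3.53
ee_pos: [0.573, 0.169, 0.095]
tcp_rot: [-179.9, -0.1, 146.3]
wrist_force: [-10.2, -1.8, 5.8]
opening: 0.033
time: 4.2
ee_pos: [0.5728, 0.168, 0.095]
tcp_rot: [-179.9, -0.2, -178.0]
wrist_force: [-11.6, -8.0, 7.0]
opening: 0.0332
[16.38364947 11.31335131  0.19387823 79.09727619 -0.0883215  14.37577959]
```

View pics/crop2.png

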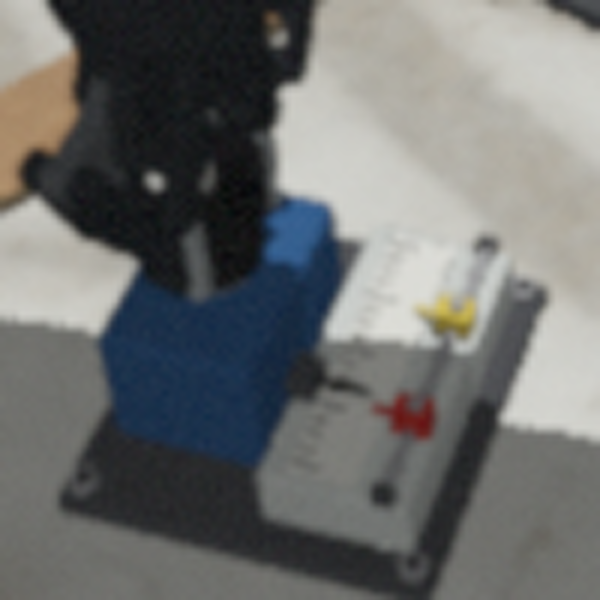

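The pointer has moved toward red: in the crop the needle tip is at (367,388) and the red nose tip at (373,408), with the yellow rider well behind.

```bash
cat > rel.py <<'E'
from h import *
import pickle
c=pickle.load(open('s2.pkl','rb'))
f=lambda u,v,z:ray(c,u/6+210-.42,v/6+225-.42,z)
U=R.from_euler('z',-13,degrees=True).as_matrix()
for p in((367,388),(335,383),(373,408),(392,411)): print((U@(f(*p,.042)-[.5742,.1684,0])).round(4))
E
python3 rel.py; python3 -m handwheel '[[0,0,0,0,0,-6],[0,0,0,0,0,-6],[0,0,0,0,0,-6],[0,0,0,0,0,-4],[0,0,0,0,0,0],[0,0,0,0,0,0],[0,0,0,0,0,0],[0,0,0,0,0,0]]'
```

```text
[-0.0603  0.0173  0.042 ]
[-0.049   0.0182  0.042 ]
[-0.065   0.0244  0.042 ]
[-0.0716  0.0238  0.042 ]
time: 4.92
ee_pos: [0.5729, 0.1673, 0.095]
tcp_rot: [-179.9, -0.2, -156.1]
wrist_force: [-9.8, -11.3, 7.8]
opening: 0.0333
```

```bash
python3 - <<'E'
from h import *
import pickle
c=grab('scene')
x=c['img'][270:310,245:295];cv2.imwrite('pics/crop3.png',cv2.cvtColor(cv2.resize(x,None,fx=14,fy=14,interpolation=cv2.INTER_CUBIC),cv2.COLOR_RGB2BGR))
pickle.dump(c,open('s2.pkl','wb'))
E
```

```text
(no output)
```

View pics/crop3.png

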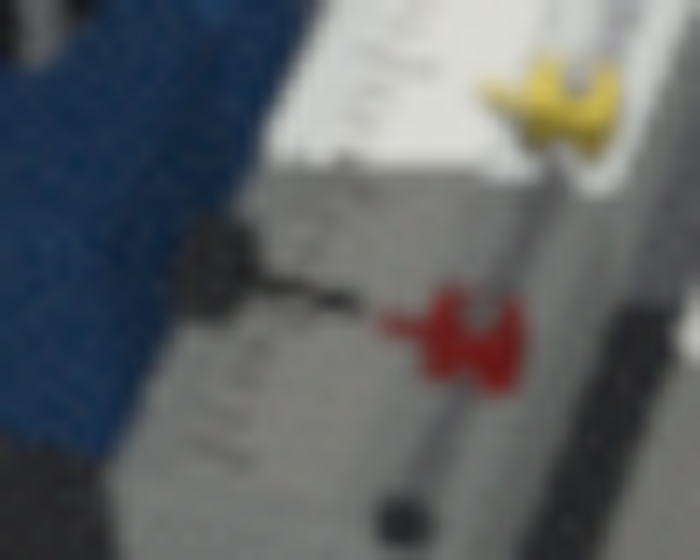

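The needle (250,280)→(365,305) falls about 1.5 mm short of the red nose at (380,322), so I'll turn a little more, let go and check from above.

```bash
python3 -m handwheel '[[0,0,0,0,0,-4],[0,0,0,0,0,-2],[0,0,0,0,0,0],[0,0,0,0,0,0],[0,0,0,0,0,0],[0,0,0,0,0,0],[0,0,0,0,0,0],[0,0,0,0,0,0]]'; python3 -m handwheel '[[0,0,0,0,0,0],[0,0,0,0,0,0],[0,0,0,0,0,0],[0,0,0,0,0,0],[0,0,0,0,0,0],[0,0,0,0,0,0],[0,0,-0.01,0,0,0],[0,0,-0.02,0,0,0]]' 1;python3 -m handwheel '[[0,0,-0.03,0,0,7],[0,0,-0.03,0,0,7],[0,0,-0.03,0,0,7],[0,0,-0.02,0,0,7],[0,0,0,0,0,7],[0,0,0,0,0,7],[0,0,0,0,0,7],[0,0,0,0,0,7]]';python3 -m handwheel '[[0,0,0,0,0,7],[0,0,0,0,0,7],[0,0,0,0,0,7],[0,0,0,0,0,7],[0,0,0,0,0,7],[0,0,0,0,0,7],[0,0,0,0,0,0],[0,0,0,0,0,0]]'
python3 - <<'E'
from h import *
import pickle
c=grab('wrist');pickle.dump(c,open('w3.pkl','wb'))
print(c['M'].round(3))
k=np.array([.5742,.1684,.042]);U=R.from_euler('z',13,degrees=True).as_matrix()
p=np.linalg.inv(c['M'])@np.append(k+U@[-.05,.02,0],1);u,v=int(p[0]/p[2]*c['fx']+c['cx']),int(p[1]/p[2]*c['fy']+c['cy']);print(u,v)
u=max(u,40);v=max(v,35)
x=c['img'][v-35:v+35,u-40:u+40];cv2.imwrite('pics/crop4.png',cv2.cvtColor(cv2.resize(x,None,fx=8,fy=8,interpolation=cv2.INTER_CUBIC),cv2.COLOR_RGB2BGR))
print(u,v)
E
```

```text
time: 5.63
ee_pos: [0.573, 0.1672, 0.095]
tcp_rot: [-179.9, -0.3, -150.1]
wrist_force: [-10.4, -11.5, 7.0]
opening: 0.0331
time: 6.3
ee_pos: [0.5733, 0.169, 0.1227]
tcp_rot: [179.9, -0.2, -150.0]
wrist_force: [0.4, -0.3, 0.0]
opening: 0.0858
time: 6.97
ee_pos: [0.5746, 0.1694, 0.2353]
tcp_rot: [180.0, 0.0, 153.7]
wrist_force: [-0.1, 0.5, -0.5]
opening: 0.0855
time: 7.63
ee_pos: [0.5745, 0.1694, 0.2349]
tcp_rot: [180.0, 0.0, 112.2]
wrist_force: [-0.5, -0.1, -0.4]
opening: 0.0853
[[ 0.926  0.358  0.12   0.544]
 [ 0.377 -0.878 -0.295  0.245]
 [ 0.     0.318 -0.948  0.361]
 [ 0.     0.     0.     1.   ]]
275 148
275 148
```

View pics/crop4.png

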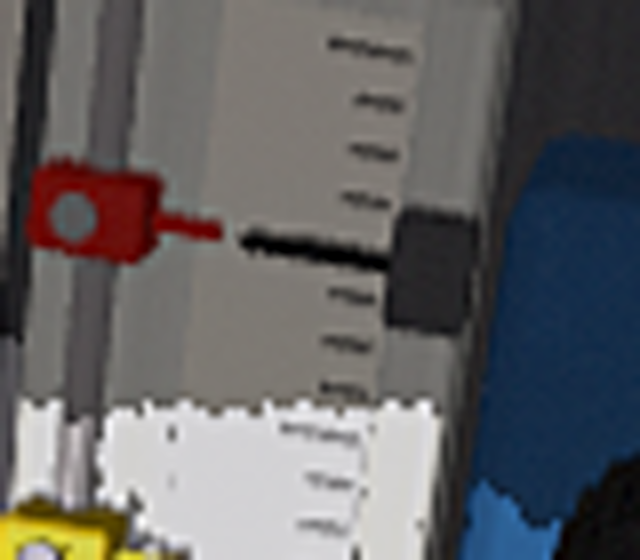

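The needle now points at the red nose: tip at (240,242), nose end at (222,232). It is about 0.8 mm short and clearly within tolerance, so I leave it. Next I close the gripper and move over the yellow unit's plunger.

```bash
python3 -m handwheel '[[0,0,0,0,0,7],[0,0,0,0,0,7],[0,0,0,0,0,7],[0,0,0,0,0,1.2],[-0.02,-0.015,0,0,0,0],[-0.03,0,0,0,0,0],[-0.03,0,0,0,0,0],[-0.03,0,0,0,0,0]]' -1 60; python3 -m handwheel '[[-0.03,0,0,0,0,0],[-0.03,0,0,0,0,0],[-0.03,0,0,0,0,0],[-0.03,0,0,0,0,0],[-0.03,0,0,0,0,0],[-0.03,0,0,0,0,0],[-0.012,0,0,0,0,0],[0,0,0,0,0,0]]'
python3 - <<'E'
from h import *
for n in("wrist","scene","side"):
    c=grab(n);P=world(c);h=cv2.cvtColor(c['img'],cv2.COLOR_RGB2HSV);H,S=h[...,0],h[...,1]
    m=(H>50)&(H<72)&(S>120)&(P[...,2]>.1)&(P[...,2]<.125)&(P[...,1]>-.22)
    if m.sum()>10:
        Q=P[m];print(n,m.sum(),cv2.minEnclosingCircle(Q[:,:2].astype(np.float32)),Q.min(0).round(3),Q.max(0).round(3))
    save(c,n+'5.png')
E
```

```text
time: 8.35
ee_pos: [0.5588, 0.0585, 0.2346]
tcp_rot: [180.0, -0.0, 90.2]
wrist_force: [1.0, -0.1, 0.0]
opening: -0.0002
time: 9.02
ee_pos: [0.5582, -0.135, 0.2342]
tcp_rot: [-180.0, 0.0, 89.9]
wrist_force: [0.1, 0.5, -0.6]
opening: -0.0002
wrist 2353 ((0.5605951547622681, -0.13383731245994568), 0.022876868024468422) [ 0.538 -0.157  0.11 ] [ 0.582 -0.112  0.12 ]
scene 138 ((0.5568847060203552, -0.12956473231315613), 0.018993403762578964) [ 0.538 -0.146  0.105] [ 0.576 -0.112  0.121]
side 113 ((0.5583814382553101, -0.1379450410604477), 0.02115907520055771) [ 0.538 -0.156  0.106] [ 0.579 -0.122  0.12 ]
```

View pics/wrist5.png

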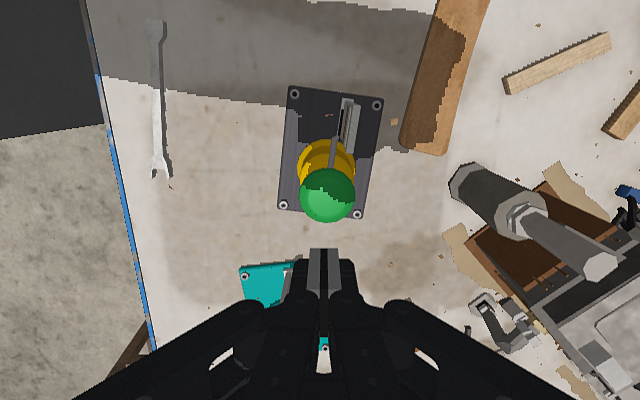

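The fingers are shut at (320,270) and the green head is at (327,195). Its centre is (0.560, -0.133), 2 mm from the tool axis, and nothing is in the way.

```bash
python3 -m handwheel '[[0.002,0.002,0.02,0,0,0],[0,0,0.025,0,0,0],[0,0,0.02,0,0,0],[0,0,0.015,0,0,0],[0,0,0.008,0,0,0],[0,0,0.003,0,0,0],[0,0,0,0,0,0],[0,0,0,0,0,0]]'; python3 -m handwheel '[[0,0,0.002,0,0,0],[0,0,0.002,0,0,0],[0,0,0.002,0,0,0],[0,0,0.002,0,0,0],[0,0,0,0,0,0],[0,0,0,0,0,0],[0,0,0,0,0,0],[0,0,0,0,0,0]]'
```

```text
time: 9.83
ee_pos: [0.5609, -0.1302, 0.1444]
tcp_rot: [179.9, 0.0, 89.9]
wrist_force: [1.8, -0.7, 0.7]
opening: -0.0001
time: 10.5
ee_pos: [0.5604, -0.1307, 0.1353]
tcp_rot: [-180.0, 0.0, 89.8]
wrist_force: [0.8, -0.6, 0.4]
opening: -0.0001
```

Contact is expected at a TCP height of about 0.135, so I press in small steps and watch the force.

```bash
python3 -m handwheel '[[-0.002,0,0.001,0,0,0],[0,0,0.001,0,0,0],[0,0,0.001,0,0,0],[0,0,0.001,0,0,0],[0,0,0.001,0,0,0],[0,0,0,0,0,0],[0,0,0,0,0,0],[0,0,0,0,0,0]]'; python3 -m handwheel '[[0,0,0.001,0,0,0],[0,0,0.001,0,0,0],[0,0,0.001,0,0,0],[0,0,0.001,0,0,0],[0,0,0,0,0,0],[0,0,0,0,0,0],[0,0,0,0,0,0],[0,0,0,0,0,0]]'
```

```text
time: 11.17
ee_pos: [0.5606, -0.1327, 0.1305]
tcp_rot: [180.0, 0.0, 89.8]
wrist_force: [0.6, 1.4, 4.3]
opening: 0.0003
time: 11.83
ee_pos: [0.5606, -0.1327, 0.1264]
tcp_rot: [180.0, 0.0, 89.8]
wrist_force: [0.5, 0.3, 4.7]
opening: -0.0002
```

```bash
python3 -m handwheel '[[0,0,0.001,0,0,0],[0,0,0.001,0,0,0],[0,0,0.001,0,0,0],[0,0,0,0,0,0],[0,0,0,0,0,0],[0,0,0,0,0,0],[0,0,0,0,0,0],[0,0,0,0,0,0]]'
python3 - <<'E'
from h import *
F=[]
for n in("scene","side","scene","side","scene","side"):
    c=grab(n);F.append(monitor.get_obs()['wrist_force'][2]);P=world(c);h=cv2.cvtColor(c['img'],cv2.COLOR_RGB2HSV);H,S=h[...,0],h[...,1]
    g=(H>50)&(H<72)&(S>120)&(P[...,2]>.06)&(P[...,2]<.13)
    for nm,m in(('dm',g&(P[...,1]>-.22)&(P[...,1]<-.10)),('decoy',g&(P[...,1]<-.28)&(P[...,1]>-.4))):
        if m.sum()>5: print(n,nm,m.sum(),np.percentile(P[m][:,2],[50,90]).round(4),np.argwhere(m).mean(0).round(1))
print(F,monitor.get_obs()['ee_pos'])
a=grab('scene')['img'][165:230,280:345];b=grab('side')['img'][195:260,310:375]
x=np.hstack([cv2.resize(i,None,fx=6,fy=6,interpolation=cv2.INTER_CUBIC) for i in(a,b)]);cv2.imwrite('pics/crop6.png',cv2.cvtColor(x,cv2.COLOR_RGB2BGR))
E
```

```text
time: 12.5
ee_pos: [0.5606, -0.1327, 0.1236]
tcp_rot: [180.0, 0.0, 89.8]
wrist_force: [0.0, 0.4, 7.3]
opening: -0.0002
scene dm 99 [0.1037 0.1073] [182. 319.]
scene decoy 93 [0.1162 0.1192] [145.5 365.8]
side dm 89 [0.1046 0.1082] [213.3 345.4]
side decoy 167 [0.1171 0.1195] [247.2 377.6]
scene dm 98 [0.1038 0.1074] [182.  319.2]
scene decoy 92 [0.1166 0.1192] [145.4 365.8]
side dm 91 [0.1043 0.1083] [213.2 345.5]
side decoy 168 [0.1172 0.1196] [247.2 377.6]
scene dm 97 [0.1043 0.107 ] [182.  319.2]
scene decoy 94 [0.1162 0.1191] [145.5 365.8]
side dm 90 [0.1047 0.1084] [213.2 345.5]
side decoy 168 [0.1171 0.1201] [247.2 377.6]
[np.float64(7.11950547537265), np.float64(7.76152083476761), np.float64(7.01335984061883), np.float64(7.642839039908646), np.float64(6.68546585639517), np.float64(6.735234392239469)] [ 0.56059667 -0.13269273  0.1236243 ]
```

View pics/crop6.png

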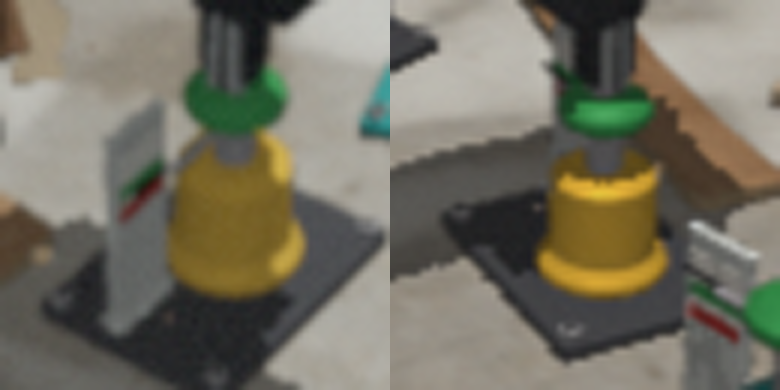

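The crop shows the fingers on the yellow unit's green head, near (240,90), with the head lowered. The zone pointer itself is hard to make out there. Depth gives about 12 mm of travel, arm geometry 11.4 mm and force 10.3 mm. I push 0.7 mm more toward the middle of the green zone, hold, check and hand in.

```bash
python3 -m handwheel '[[0,0,0.0007,0,0,0],[0,0,0,0,0,0],[0,0,0,0,0,0],[0,0,0,0,0,0],[0,0,0,0,0,0],[0,0,0,0,0,0],[0,0,0,0,0,0],[0,0,0,0,0,0]]';python3 -m handwheel '[[0,0,0,0,0,0],[0,0,0,0,0,0],[0,0,0,0,0,0],[0,0,0,0,0,0],[0,0,0,0,0,0],[0,0,0,0,0,0],[0,0,0,0,0,0],[0,0,0,0,0,0]]'
python3 - <<'E'
from h import *
c=grab('scene');F=[(grab('side'),monitor.get_obs()['wrist_force'][2])[1] for _ in range(5)]
print(np.mean(F),monitor.get_obs()['ee_pos'],monitor.get_obs()['qd'].round(2))
x=c['img'][270:310,245:295];y=c['img'][185:210,295:315]
x=cv2.resize(x,(500,400),interpolation=cv2.INTER_CUBIC);y=cv2.resize(y,(300,400),interpolation=cv2.INTER_CUBIC)
cv2.imwrite('pics/crop7.png',cv2.cvtColor(np.hstack([x,y]),cv2.COLOR_RGB2BGR))
E
```

```text
time: 13.57
ee_pos: [0.5606, -0.1327, 0.123]
tcp_rot: [180.0, 0.0, 89.8]
wrist_force: [-0.7, 0.3, 7.5]
opening: 0.0001
time: 14.23
ee_pos: [0.5606, -0.1327, 0.1229]
tcp_rot: [180.0, 0.0, 89.8]
wrist_force: [0.1, 0.8, 6.7]
opening: -0.0
6.983171559290364 [ 0.5605972  -0.1326925   0.12295588] [-0.06  0.06 -0.    0.01 -0.02  0.  ]
```

View pics/crop7.png

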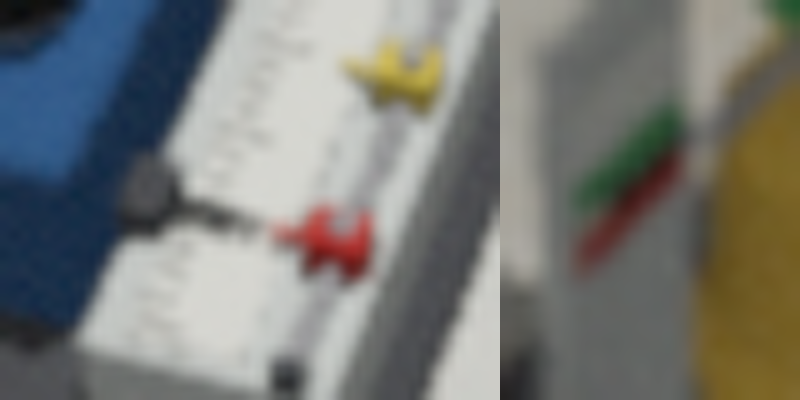

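The needle still points at the red nose. On the zone plate the dark pointer shows at the low edge of the green band. The camera looks down past a pointer that stands in front of the plate, so it appears lower than it is. The 7 N force and the geometry both rule out travel beyond 16 mm, so I hand in.

```bash
python3 -c "
from h import *
print(order.job_done()); print(monitor.get_obs()['ee_pos'],monitor.get_obs()['wrist_force'])"
```

```text
the job is handed in; nothing more can be done
None
the job is handed in; nothing more can be done
```

I set the trim pointer to the red rider, let go of the knob, and handed the job in with the shut fingers holding the yellow unit's plunger down at about 12 mm. The hand-in gives no verdict, so I can't confirm it passed. The clock read about 14 s at the last move, against the limit of 64 s.

- **Trim pointer:** I turned the knob about 120° anticlockwise. After letting go, the view from above put the needle about 0.8 mm short of the red nose, inside the 2.5 mm tolerance. It looked unchanged in the last picture.
- **Plunger travel:** the last checks disagreed somewhat, but all fall within the 9–16 mm green zone:

| Check | Travel |
|---|---|
| Arm height | about 12 mm |
| Camera depth, taken 0.7 mm higher | about 12.3 mm |
| Force, about 7 N | about 10 mm |

- **Zone pointer:** in the last scene picture it appeared at the low edge of the green zone, next to the red. I put that down to the camera looking down past a pointer that stands in front of the plate. I could not confirm its position there by eye.
- **Loose things:** the arm was never near any of them, but I did not measure their positions at the end.

I viewed 11 pictures, above the planned 8 but within the limit of 12.

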